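# Fit the guard hinge leaf on the peg press and hold it for the pin

## Task

First swing the press lever round to the red mark at 120 degrees, out of the way of the hinge, and leave it there. Then pick up the loose brass guard leaf from the cutting board by its black tab, bring it level in front of the press and put its barrel between the two fixed hinge barrels so that the holes line up for the pin. Finish holding it there in the gripper, still and without letting go, and leave the tray, its pegs and the caliper alone.

Things in the scene. Friction and masses are not known exactly. Their poses are not given: they have to be found in the camera images.
- press: Aluminium peg press, bolted down. Origin on the bench; at yaw 0 x points away from the robot, y left. In its frame (mm): base plate x -90 to 100, y -140 to 140, 20 high; lever housing with white dial x -40 to 80, y -15 to 125, top 78; grey jamb block with the fixed brass leaf x -62 to 58, y -130 to -10, top 54, with a crosshead over it at x 35 to 57, top 115. Hinge on its front (-x).
- fixed_axis (a point): Middle of the fixed hinge axis, at (-75,-70,50) mm in the press frame, with its axes; hinge axis along y. Two fixed barrels (22 mm outside, 12 mm hole, 25 long) leave a 38 mm gap centred here, open from above and front (-x). The jamb face closes the gap 13 mm behind (+x) the axis, so a barrel touching it is 2 mm too far back. Nothing supports the leaf; free for 30 mm below.
- lever_pivot (a point): A point on the lever's upright pivot axis, 118 mm above the bench, at (20, 45, 118) mm in the press frame, at the height of lever_knob. The axis is vertical.
- lever_knob (a point): Grip point on the lever's upright round black handle: 22 mm across, standing 90 to 133 mm above the bench; this point is on its centre line at 118 mm, 130 mm from the pivot axis. The flat steel arm, 14 mm wide, runs below it, its top 93 mm above the bench.
- lever (a joint): Lever angle, rad. 0: arm points to the press's -y; grows clockwise seen from above, arm along (-sin a, -cos a) in the press's x, y; 1.571 points to its -x, 2.094 is 120 degrees, the long red mark on the dial (short black ticks at 30, 60, 90). Range 0 to 2.6; starts between 0.45 and 1.0, over the hinge gap. Stays where left; friction 0.15 N m, about 1.2 N at the handle.
- board: Dark hardwood cutting board, 130 (x) x 160 (y) x 20 mm thick, fixed on the bench at a changing place and yaw; origin at the centre of its underside. The loose leaf lies flat on it.
- leaf: Loose brass guard leaf, 0.1 to 0.2 kg, flat on the board. Origin on its underside below the tab's middle, near its centre of mass; x to its barrel, z up. Plate x -46 to 29, 70 wide, 6 thick (mm). Black upright tab 36 long (x), 10 thick (y), 6 to 56 above the underside: grip across the 10. Barrel 22 mm outside, 12 mm hole, 30 long along y. When fitted its axes point as the press's.
- leaf_axis (a point): Centre of the loose leaf's barrel hole, at (45, 0, 11) mm in the leaf frame, with the leaf's axes; the hole runs along y. It must be brought to fixed_axis.
- tray: Translucent green plastic peg tray, 110 x 160 x 30 mm, loose, origin at the centre of its underside. Bystander, leave alone.
- peg_a: A rosewood charango peg, 68 mm long, 22 mm wide, 12 mm high, lying in the tray. Bystander.
- peg_b: The second rosewood peg, the same, lying in the tray. Bystander.
- caliper: Chrome digital caliper, 230 mm long, 12 mm high, lying on the bench in front of the press, origin at the middle of its beam's underside, x along the beam. Bystander, leave alone.
Things that resemble listed ones, but are neither listed nor needed, are in the scene too. Several things have the shape of the leaf; the one meant has the colours described above. Of the things that look like the board, the larger one is meant.

How it is judged:
By the outcome, as a careful person would: the job done as asked, in the order asked, and still so for the second after the job is handed in, while the arm keeps its last pose, push and grip.
It also fails if it takes over 61 s, if anything falls off the work surface, if the arm or the gripper's body presses on something with over 40 N, if the wrist force passes 120 N, or if a joint passes its speed limit or range.

## Robot

A 6-joint arm with a two-finger parallel gripper is mounted at the origin on the work surface. World frame = base frame: x ahead of the robot, y to its left, z up, the work surface at z = 0. Lengths are in m, angles in rad, forces in N, time in s.
With the tool pointing down it reaches from about 0.375 to 0.9 m from the base axis. Payload 3.1 kg.
Tool frame: the origin (TCP) lies at the very end of the fingers, on their centre line; the grasp point (between the pads) lies 19 mm behind it (manip.pinch_z is the distance from the TCP to the grasp point, in m); z points along the fingers, y is the line along which they close (so a half turn about z gives the same grasp; the last joint's range is limited). The gripper opens to 85 mm and grips with 20 to 120 N. Pads are 22 mm wide; open, the fingers measure 114 mm over their backs; the gripper's body (76 mm by 85 mm) begins 54 mm behind the grasp point. The pads swing forward as they close: fully open they stand 13 mm farther back than shut.
Start: joints at [-0.178, 0.527, 1.433, -0, 1.181, -0.178], TCP at [0.625, 0, 0.231] pointing down, gripper open.
Joint ranges: [-3.08, 3.08], [-0.75, 2.2], [0.22, 2.44], [-1.43, 4.57], [0, 2.65], [-2.85, 2.85]. Speed limits (rad/s): [2.79, 2.79, 3.14, 3.14, 3.14, 3.14].

## Interface

Orientations are given as a unit quaternion [x, y, z, w].
In Python, from station import manip gives the robot as it stands.
- The arm moves only by the tool servo_tool, never from a script. Its argument "commands" is one flat list of numbers, 7 for each row, row after row: the shift along the tool's x, y, z each as a share of 500 mm, from -1 to 1, then the turn, a rotation vector about the tool's x, y, z each as a share of 360 degrees, from -1 to 1, then the opening, from -1 (shut) to 1 (fully open). In form: [dx, dy, dz, rx, ry, rz, claw, dx, dy, dz, rx, ry, rz, claw, ...]. A call has 1 to 12 rows; each row shifts and turns the commanded pose from where the row before left it, along the tool's axes as they then stand; what a row does not reach is not made up. A row lasts 1/12 s, in which the tool goes at most 41.7 mm and 7.16 degrees, less where a joint would pass 70% of its speed; a pose out of reach is approached as far as the arm can. A call with a number of a shift or a turn outside -1 to 1 is refused whole. A call with a gripper value outside its range is refused whole. The fingers move at their own pace and stop on an object; "force" is the grip in N (left out, the last holds). Time passes only in rows, so rows that do not move let the fingers close. It gives the time, the measured TCP pose, the force, the opening and the grip force at its end, in the units of the state.
- manip.sense(): the state, without advancing time (a new reading comes with each control period).
- manip.snapshot(name): name is "scene" or "side" or "wrist"; returns a dict with "img" (480x640x3 uint8, red, green, blue), "mtx" (3x3 intrinsics, pixels), "world_to_cam" (4x4, takes a point from world to camera coordinates). Camera axes: x right, y up, looking along -z (the intrinsics and any distortion apply to the point x, -y, -z); pixel columns grow to the right and rows downward; lengths in m; the calibration is good to about 2 mm. A picture is of the moment at which its call begins. There is no depth.
- manip.sign_off(): hands the job in; it is judged then, once.
Trained networks look in a picture, given as the dict that the camera call returned (one of the last four; its "shot" number tells which), for a name from the list of things; names that differ only in an ending like _2 or _b are one class to them, and where a whole thing is asked for, a point or a joint stands for the part that bears it (a point fixed in the world has none). Each returns a list of dicts, best first, with "conf" (0 to 1); they miss things now and then, are a little off and sometimes report something else, mostly with a low value. They report only what shows in the picture. A call takes as long as a camera call. They do not tell look-alikes from the thing itself.
- manip.look_for(picture, query): "box" ([left, top, width, height] in pixels, round what is visible of it).
- manip.silhouettes(picture, query): "pixels" (480x640 bool, what is visible of it) and "box" ([left, top, width, height] in pixels, round what is visible of it).
The state is a dict: "t": time; "q": joint angles; "qd": joint speeds; "tau": joint torques, N m; "tcp_pos": TCP position; "tool_rot": TCP orientation; "force": force on the tool from outside, world axes, zero at the start; "ft_torque": the same for the moment, N m; "finger_gap": opening from 0.0 (shut) to 1.0 (fully open); "gripper_force": force on a finger pad.
Only numpy, scipy, OpenCV 4.12 (cv2) and the standard library are available. Lean on these libraries where they do the work, as an engineer would, in place of code of your own. Each camera call takes 0.05 s, during which the arm holds its last target. There are 200 camera calls.

## Working session

There is one attempt and no reset: what is moved stays moved. The work goes in short steps, Python scripts to look and compute and a tool call to move; the robot and the scene stay as the last step left them, time stands still between calls to the robot, and variables do not carry over. Pictures are saved under pics/ and viewed, at most 11 in all, crops included, and the job is handed in when it is done.

Besides the shell and the picture viewer there is one more tool, called after "Call:" as name(argument=value, ...), one argument or row to a line, values as JSON. servo_tool: Moves the arm, as the interface text tells. Its arguments: {"type":"object","properties":{"commands":{"type":"array"},"force":{"type":"number"}},"required":["commands"]}

```bash
mkdir -p pics; ls; python3 - <<'E'
from station import manip
import cv2,numpy as np,pickle
s=manip.sense();print(s['t'],s['tcp_pos'],s['tool_rot'],s['finger_gap'],manip.pinch_z)
P={}
for n in ['scene','side']:
    p=manip.snapshot(n);P[n]=p
    cv2.imwrite(f'pics/{n}0.png',p['img'][:,:,::-1])
    print(n,p['mtx'].tolist(),np.round(p['world_to_cam'],3).tolist(),[k for k in p])
    for q in ['press','board','leaf','lever_knob','tray','caliper']:
        print(q,[(np.round(d['box']).tolist(),round(d['conf'],2)) for d in manip.look_for(p,q)][:5])
pickle.dump(P,open('p0.pkl','wb'))
E
```

```text
pics
0.0 [6.24276847e-01 1.67052096e-04 2.30326273e-01] [ 7.07090013e-01  7.07122691e-01 -6.30344383e-04 -9.03358418e-04] 1.000981321545109 0.0187
scene [[464.4038277185712, 0.0, 317.67476705238323], [0.0, 464.4038277185712, 236.31626255004477], [0.0, 0.0, 1.0]] [[0.696, 0.718, 0.014, -0.289], [-0.412, 0.383, 0.827, 0.156], [0.589, -0.581, 0.562, -1.287], [0.0, 0.0, 0.0, 1.0]] ['img', 'mtx', 'world_to_cam', 'shot']
press [([367.0, 183.0, 144.0, 116.0], 0.88)]
board [([194.0, 263.0, 108.0, 84.0], 0.81), ([98.0, 339.0, 97.0, 75.0], 0.69), ([273.0, 328.0, 120.0, 114.0], 0.39)]
leaf [([153.0, 247.0, 53.0, 40.0], 0.98), ([208.0, 279.0, 61.0, 41.0], 0.75)]
lever_knob [([398.0, 183.0, 74.0, 34.0], 0.64)]
tray [([271.0, 328.0, 125.0, 111.0], 0.83), ([208.0, 276.0, 63.0, 42.0], 0.6), ([368.0, 181.0, 142.0, 115.0], 0.44)]
caliper [([316.0, 201.0, 80.0, 29.0], 0.57)]
side [[507.057117467791, 0.0, 315.46380158032906], [0.0, 507.057117467791, 231.9083990358349], [0.0, 0.0, 1.0]] [[0.927, -0.376, 0.007, -0.5], [0.229, 0.579, 0.783, -0.136], [-0.298, -0.724, 0.622, -1.031], [0.0, 0.0, 0.0, 1.0]] ['img', 'mtx', 'world_to_cam', 'shot']
press [([261.0, 141.0, 110.0, 84.0], 0.94)]
board [([342.0, 359.0, 94.0, 79.0], 0.98), ([281.0, 274.0, 101.0, 80.0], 0.94)]
leaf [([219.0, 332.0, 54.0, 50.0], 0.69), ([304.0, 290.0, 52.0, 45.0], 0.65)]
lever_knob [([280.0, 146.0, 41.0, 32.0], 0.81)]
tray [([396.0, 249.0, 87.0, 74.0], 0.91), ([308.0, 291.0, 50.0, 50.0], 0.48)]
caliper [([190.0, 190.0, 89.0, 41.0], 0.58)]
```

View pics/scene0.png

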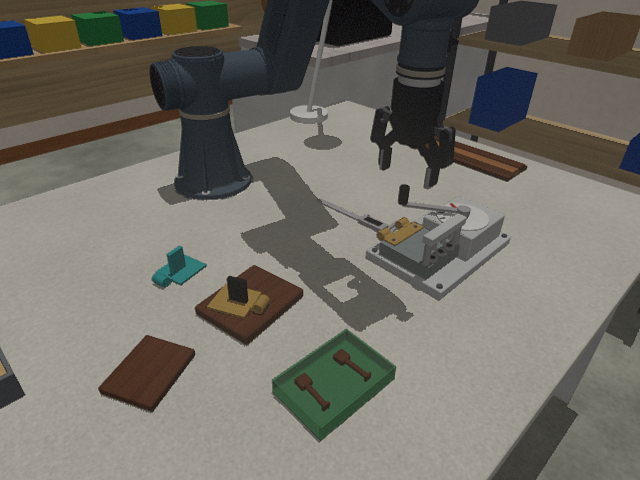

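View pics/side0.png

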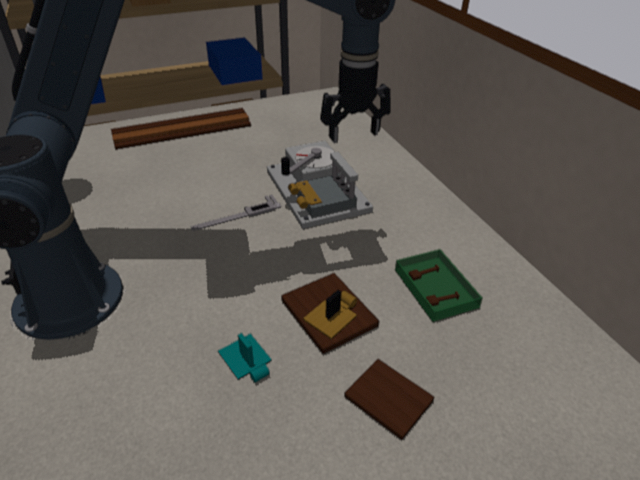

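The brass leaf with the black tab is at scene (238,293) and side (333,305), on the larger board. The look-alikes are the teal leaf at scene (180,268) and the smaller empty board at scene (148,372). The press is at scene (438,245), its lever knob at (404,194) in front of the hinge. Next I'll fit box models of the press, leaf and board to the silhouettes.

```bash
cat > h.py <<'E'
import numpy as np,cv2
from scipy.optimize import minimize
def proj(p,X):
    X=np.atleast_2d(X);c=X@p['world_to_cam'][:3,:3].T+p['world_to_cam'][:3,3]
    c=c*[1,-1,-1];u=c@np.array(p['mtx']).T
    return u[:,:2]/u[:,2:]
def box(x0,x1,y0,y1,z0,z1):
    return np.array([[x,y,z] for x in(x0,x1) for y in(y0,y1) for z in(z0,z1)])/1000
def cyl(x,z,r,y0,y1):
    t=np.linspace(0,2*np.pi,16,endpoint=False)
    return np.array([[x+r*np.cos(a),y,z+r*np.sin(a)] for a in t for y in(y0,y1)])/1000
def vcyl(x,y,r,z0,z1):
    t=np.linspace(0,2*np.pi,16,endpoint=False)
    return np.array([[x+r*np.cos(a),y+r*np.sin(a),z] for a in t for z in(z0,z1)])/1000
PRESS=[box(-90,100,-140,140,0,20),box(-40,80,-15,125,20,78),box(-62,58,-130,-10,20,54),box(35,57,-130,-10,54,115),
       cyl(-75,50,11,-114,-89),cyl(-75,50,11,-51,-26)]
LEAF=[box(-46,29,-35,35,0,6),box(-18,18,-5,5,6,56),cyl(45,11,11,-15,15),box(29,45,-15,15,0,6)]
BOARD=[box(-65,65,-80,80,0,20)]
def lever(a):
    d=np.array([-np.sin(a),-np.cos(a)]);n=np.array([d[1],-d[0]]);o=np.array([20,45.])
    arm=np.array([[*(o+d*s+n*w),z] for s in(0,130) for w in(-7,7) for z in(87,93)])/1000
    return [arm,vcyl(*(o+130*d),11,90,133)]
def place(parts,x,y,yaw,z=0):
    c,s=np.cos(yaw),np.sin(yaw);R=np.array([[c,-s,0],[s,c,0],[0,0,1]])
    return [q@R.T+[x,y,z] for q in parts]
def mask(p,parts,S=1):
    m=np.zeros((480,640),np.uint8)
    for q in parts:
        u=proj(p,q);h=cv2.convexHull(np.round(u*16).astype(np.int32))
        cv2.fillConvexPoly(m,h,255,cv2.LINE_AA,4)
    return m/255.
def fit(views,parts,x0,z=0,step=(.02,.02,.2)):
    # views: list of (picture, float mask)
    f=lambda v:-sum((np.minimum(M,m).sum()/np.maximum(M,m).sum()) for p,M in views for m in [mask(p,place(parts,v[0],v[1],v[2],z))])/len(views)
    best=None
    for _ in range(2):
        sim=np.array([x0]+[np.array(x0)+np.eye(3)[i]*step[i] for i in range(3)])
        r=minimize(f,x0,method='Nelder-Mead',options=dict(initial_simplex=sim,xatol=1e-4,fatol=1e-5));x0=r.x;step=np.array(step)/4
    return r.x,-r.fun
def tri(obs):
    A=[]
    for p,uv in obs:
        K=np.array(p['mtx'])@np.diag([1,-1,-1.])@p['world_to_cam'][:3]
        A+=[uv[0]*K[2]-K[0],uv[1]*K[2]-K[1]]
    v=np.linalg.svd(np.array(A))[2][-1];return v[:3]/v[3]
def ray(p,uv,z):
    R=p['world_to_cam'][:3,:3];C=-R.T@p['world_to_cam'][:3,3]
    d=R.T@(np.linalg.inv(p['mtx'])@[uv[0],uv[1],1]*[1,-1,-1]);return C+d*(z-C[2])/d[2]
E
python3 - <<'E'
from station import manip
from h import *
import pickle
S=manip.snapshot('scene');D=manip.snapshot('side');pickle.dump((S,D),open('p1.pkl','wb'))
def get(p,q,at):
    c=[d for d in manip.silhouettes(p,q) if d['pixels'][at[1]-25:at[1]+25,at[0]-25:at[0]+25].any()]
    c=sorted(c,key=lambda d:-d['conf']); print(q,[(np.round(d['box']).tolist(),round(d['conf'],2)) for d in c][:3]); return c[0]['pixels'].astype(float) if c else None
T=lambda a,b:tri([(S,a),(D,b)])
print('knobtop',T((404,188),(285,158)),'boardctr',T((249,303),(330,311)),'tab top',T((237,278),(334,293)))
out={}
for n,parts,a,b in [('press',PRESS,(438,245),(320,190)),('board',BOARD,(280,310),(300,330)),('leaf',LEAF,(238,293),(330,310)),('tray',None,(333,380),(438,285)),('caliper',None,(360,215),(240,212)),('lever_knob',None,(404,194),(285,165))]:
    out[n]=(get(S,n,a),get(D,n,b))
pickle.dump(out,open('m1.pkl','wb'))
bc=T((249,303),(330,311))
V=lambda n:[(p,m) for p,m in zip((S,D),out[n]) if m is not None]
def best(n,parts,c,z,yaws):
    r=max((fit(V(n),parts,[c[0],c[1],y],z) for y in yaws),key=lambda t:t[1]);print(n,np.round(r[0],4),r[1]);return r
# press: fit yaw and lever
pc=ray(S,(438,262),.02);print(pc)
for a in (.45,.7,1.0): 
    print(a);best('press',PRESS+lever(a),pc,0,(0,.3,-.3))
best('board',BOARD,bc,0,(0,.5,-.5,1.))
best('leaf',LEAF,bc,.02,np.arange(8)*.785)
E
```

```text
knobtop [0.52311475 0.15328351 0.1302561 ] boardctr [ 0.47591476 -0.2354168   0.00858994] tab top [ 0.47381711 -0.25437926  0.07757088]
press [([367.0, 185.0, 143.0, 113.0], 0.81)]
press [([265.0, 139.0, 109.0, 88.0], 0.58)]
board [([197.0, 267.0, 107.0, 81.0], 0.74)]
board [([278.0, 271.0, 102.0, 84.0], 0.95)]
leaf []
leaf [([304.0, 288.0, 55.0, 50.0], 0.69)]
tray [([273.0, 328.0, 121.0, 111.0], 0.77)]
tray [([396.0, 248.0, 87.0, 74.0], 0.82)]
caliper [([313.0, 198.0, 83.0, 32.0], 0.88)]
caliper [([192.0, 195.0, 89.0, 35.0], 0.75)]
lever_knob [([397.0, 185.0, 73.0, 34.0], 0.8), ([368.0, 182.0, 145.0, 117.0], 0.29)]
lever_knob [([283.0, 150.0, 41.0, 24.0], 0.57)]
[0.65400815 0.11454287 0.02      ]
0.45
press [ 0.6114  0.18   -0.0085] 0.9226362118050888
0.7
press [ 0.611   0.1804 -0.0086] 0.9264761159983925
1.0
press [ 0.6119  0.1795 -0.0028] 0.9434132039226486
board [ 0.4733 -0.2307  0.1879] 0.6049568571051638
leaf [ 0.4726 -0.2548  0.4733] 0.9307211605793239
```

Heights check: knob top 0.130 (expected 0.133), tab top 0.078 (0.076). The lever angle from the knob is about 0.98 rad. I'll move over the knob with the tool y axis along world y.

Call:
servo_tool(
  commands=[0.051,-0.0337,0,0,0,0,1,0.051,-0.0337,0,0,0,0,1,0.051,-0.0337,0,0,0,0,1,0.051,-0.0337,0,0,0,0,1,0.051,-0.0337,0,0,0,0,1,0.051,-0.0337,0,0,0,0,1,0,0,0,0,0,0.0192,1,0,0,0,0,0,0.0192,1,0,0,0,0,0,0.0192,1,0,0,0,0,0,0.0192,1,0,0,0,0,0,0.0192,1,0,0,0,0,0,0.0192,1],
)

```text
t: 2.4
tcp_pos: [0.5239, 0.1532, 0.2315]
tool_rot: [0.913, 0.408, 0.0, 0.0]
force: [0.4, -0.8, 0.2]
finger_gap: 0.999
gripper_force: 0.0
```

Call:
servo_tool(
  commands=[0,0,0,0,0,0.0192,1,0,0,0,0,0,0.0192,1,0,0,0,0,0,0.0192,1,0,0,0,0,0,0.0192,1,0,0,0,0,0,0.0192,1,0,0,0,0,0,0.0192,1,0,0,0,0,0,0.0195,1,0,0,0,0,0,0,1,0,0,0,0,0,0,1],
)

```text
t: 3.15
tcp_pos: [0.5239, 0.153, 0.2314]
tool_rot: [1.0, 0.002, 0.0, 0.0]
force: [0.4, 0.3, -0.5]
finger_gap: 1.0
gripper_force: 0.0
```

```bash
python3 - <<'E'
from station import manip
from h import *
import pickle
s=manip.sense();print(s['t'],s['tcp_pos'],s['tool_rot'],s['q'])
S=manip.snapshot('scene');W=manip.snapshot('wrist');pickle.dump((S,W),open('p2.pkl','wb'))
cv2.imwrite('pics/w1.png',W['img'][:,:,::-1])
for q in ['press','lever_knob','leaf']:
    print(q,[(np.round(d['box']).tolist(),round(d['conf'],2)) for d in manip.look_for(W,q)][:5])
print(proj(W,[[.523,.153,.133],[.536,.11,.05]]))
E
```

```text
3.15 [0.5239169  0.1530198  0.23136886] [9.99998262e-01 1.86338313e-03 6.52176706e-05 1.55654497e-06] [ 7.93744028e-02  4.20985587e-01  1.63220826e+00 -1.49056508e-05
  1.08826901e+00  1.64645088e+00]
press [([117.0, 0.0, 354.0, 257.0], 0.71)]
lever_knob [([200.0, 71.0, 131.0, 190.0], 0.94)]
leaf [([612.0, 361.0, 28.0, 51.0], 0.81)]
[[315.28465836 244.42671986]
 [361.29474064 203.48657104]]
```

View pics/w1.png

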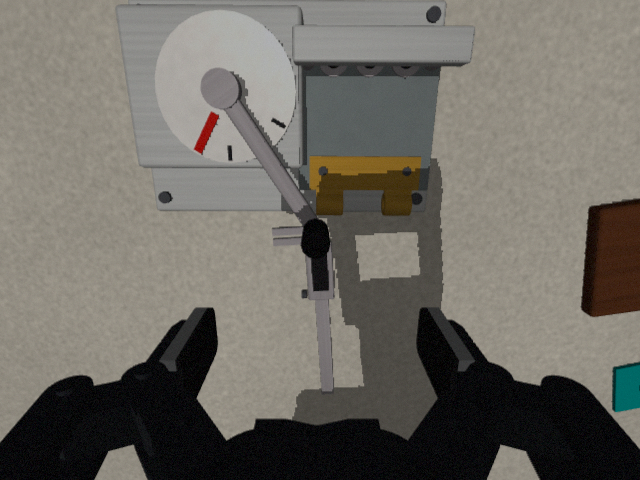

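The picture shows the knob at (316,238), the fixed barrels at (329,203) and (396,203), the red mark at (206,133), and the caliper below the knob. The predicted hinge axis at (361,203) agrees. Descending to grip the knob.

Call:
servo_tool(
  commands=[0,0,0.0427,0,0,0,1,0,0,0.0427,0,0,0,1,0,0,0.0427,0,0,0,1,0,0,0.0427,0,0,0,1,0,0,0.0427,0,0,0,1,0,0,0.0427,0,0,0,1,0,0,0,0,0,0,-1,0,0,0,0,0,0,-1,0,0,0,0,0,0,-1,0,0,0,0,0,0,-1,0,0,0,0,0,0,-1,0,0,0,0,0,0,-1],
  force=25,
)

```text
t: 4.4
tcp_pos: [0.525, 0.1532, 0.1047]
tool_rot: [1.0, 0.0, 0.002, -0.0]
force: [-0.1, -0.1, 4.1]
finger_gap: 0.247
gripper_force: 26.2
```

```bash
python3 - <<'E'
from station import manip
from h import *
s=manip.sense();print(s['t'],s['tcp_pos'],s['force'],s['finger_gap'],s['gripper_force'])
W=manip.snapshot('wrist');S=manip.snapshot('scene')
import pickle;pickle.dump((S,W),open('p3.pkl','wb'))
piv=np.array([.611+.02,.18+.045]);k=s['tcp_pos'][:2];d=k-piv;a0=np.arctan2(-d[0],-d[1]);print(a0,np.hypot(*d))
n=11;w=np.array([0,.4]+[1]*9+[.6]);w=np.cumsum(w)/w.sum()
P=[piv+np.hypot(*d)*np.array([-np.sin(a),-np.cos(a)]) for a in a0+(2.094-a0)*w]
dd=np.diff(P,axis=0)*[1,-1]/.5;print(np.round(dd,4).tolist(),P[-1])
E
```

```text
4.4 [0.52499923 0.15324207 0.10470297] [-0.1114817  -0.07136277  4.14571655] 0.2465532727359944 26.15293711423874
0.9757036659755899 0.1280053314665637
[[-0.0062, -0.0096], [-0.0136, -0.0252], [-0.0107, -0.0265], [-0.0077, -0.0276], [-0.0045, -0.0283], [-0.0013, -0.0286], [0.0019, -0.0286], [0.005, -0.0282], [0.0081, -0.0274], [0.0111, -0.0264], [0.0081, -0.0152]] [0.52011885 0.28895886]
```

Call:
servo_tool(
  commands=[-0.0062,-0.0096,0,0,0,0,-1,-0.0136,-0.0252,0,0,0,0,-1,-0.0107,-0.0265,0,0,0,0,-1,-0.0077,-0.0276,0,0,0,0,-1,-0.0045,-0.0283,0,0,0,0,-1,-0.0013,-0.0286,0,0,0,0,-1,0.0019,-0.0286,0,0,0,0,-1,0.005,-0.0282,0,0,0,0,-1,0.0081,-0.0274,0,0,0,0,-1,0.0111,-0.0264,0,0,0,0,-1,0.0081,-0.0152,0,0,0,0,-1,0,0,0,0,0,0,-1],
)

```text
t: 5.5
tcp_pos: [0.5182, 0.2904, 0.1037]
tool_rot: [1.0, 0.0, -0.001, -0.001]
force: [-3.9, 3.8, 6.0]
finger_gap: 0.251
gripper_force: 27.3
```

```bash
python3 - <<'E'
from station import manip
from h import *
s=manip.sense();print(s['t'],s['tcp_pos'],s['force'],s['finger_gap'],s['gripper_force'])
W=manip.snapshot('wrist');S=manip.snapshot('scene');D=manip.snapshot('side')
import pickle;pickle.dump((S,W,D),open('p4.pkl','wb'))
cv2.imwrite('pics/w2.png',W['img'][:,:,::-1])
E
```

```text
5.5 [0.5181969  0.29038406 0.10374108] [-3.92133398  3.79389742  6.03747307] 0.25061468098405915 27.26848930120468
```

View pics/w2.png

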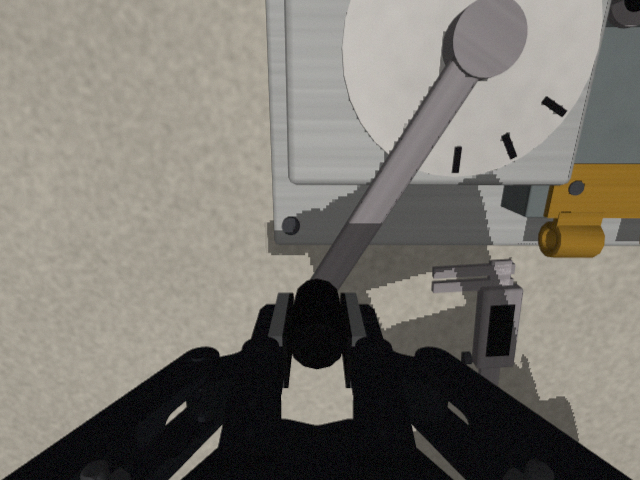

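The arm covers the red mark and the TCP position gives about 120 degrees. Releasing and rising.

Call:
servo_tool(
  commands=[0,0,0,0,0,0,1,0,0,0,0,0,0,1,0,0,0,0,0,0,1,0,0,0,0,0,0,1,0,0,-0.02,0,0,0,1,0,0,-0.05,0,0,0,1,0,0,-0.05,0,0,0,1,0,0,-0.05,0,0,0,1,0,0,-0.05,0,0,0,1,0,0,-0.05,0,0,0,1,0,0,0,0,0,0,1],
)

```text
t: 6.57
tcp_pos: [0.5222, 0.2899, 0.2446]
tool_rot: [1.0, 0.0, 0.006, -0.002]
force: [0.8, 0.5, -0.1]
finger_gap: 0.998
gripper_force: 0.0
```

```bash
python3 - <<'E'
from station import manip
from h import *
s=manip.sense();print(s['t'],s['tcp_pos'],s['tool_rot'])
W=manip.snapshot('wrist');S=manip.snapshot('scene')
import pickle;pickle.dump((S,W),open('p5.pkl','wb'))
im=W['img'][:,:,::-1].copy()
pr=place(PRESS+lever(2.094),.611,.18,-.004)
for q in pr: cv2.polylines(im,[cv2.convexHull(np.round(proj(W,q)).astype(np.int32))],True,(0,255,0),1)
cv2.imwrite('pics/w3.png',im)
E
```

```text
6.5667 [0.52224395 0.28986539 0.24458048] [ 9.99981787e-01  3.58828818e-04  5.73630171e-03 -1.84189312e-03]
```

View pics/w3.png

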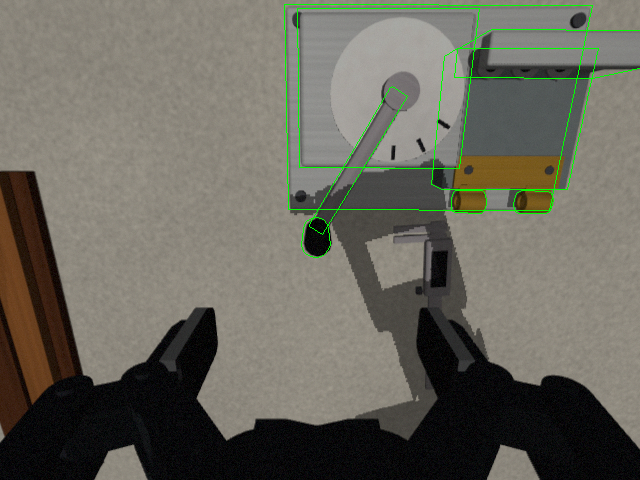

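The overlay puts the lever knob at (317,238), on the 120 degree model, and the fixed barrels at (468,201) and (534,201) match. Next, over to the leaf.

Call:
servo_tool(
  commands=[-0.0071,0.03,0,0,0,0,1,-0.0071,0.0778,0,0,0,0,1,-0.0071,0.0778,0,0,0,0,1,-0.0071,0.0778,0,0,0,0,1,-0.0071,0.0778,0,0,0,0,1,-0.0071,0.0778,0,0,0,0,1,-0.0071,0.0778,0,0,0,0,1,-0.0071,0.0778,0,0,0,0,1,-0.0071,0.0778,0,0,0,0,1,-0.0071,0.0778,0,0,0,0,1,-0.0071,0.0778,0,0,0,0,1,-0.0071,0.0778,0,0,0,0,1],
)

```text
t: 7.67
tcp_pos: [0.475, -0.1555, 0.2369]
tool_rot: [1.0, 0.0, -0.001, -0.001]
force: [0.6, 0.6, -0.7]
finger_gap: 1.003
gripper_force: 0.0
```

Call:
servo_tool(
  commands=[-0.0071,0.0778,0,0,0,0,1,-0.0071,0.0778,0,0,0,0,1,0,0.0478,0,0,0,0,1,0,0,0,0,0,-0.0188,1,0,0,0,0,0,-0.0188,1,0,0,0,0,0,-0.0188,1,0,0,0,0,0,-0.0188,1,0,0,0,0,0,0,1,0,0,0,0,0,0,1],
)

```text
t: 8.42
tcp_pos: [0.4688, -0.2553, 0.237]
tool_rot: [0.973, 0.233, -0.001, -0.001]
force: [-0.6, 0.5, -0.5]
finger_gap: 1.003
gripper_force: 0.0
```

```bash
python3 - <<'E'
from station import manip
from h import *
s=manip.sense();print(s['t'],s['tcp_pos'],s['tool_rot'],s['q'])
W=manip.snapshot('wrist');S=manip.snapshot('scene');D=manip.snapshot('side')
import pickle;pickle.dump((S,W,D),open('p6.pkl','wb'))
V=[]
for p,at in((W,(320,240)),(S,(238,293)),(D,(333,305))):
    c=manip.silhouettes(p,'leaf')
    for d in c: print(p['shot'],np.round(d['box']).tolist(),round(d['conf'],2))
    c=[d for d in c if d['pixels'][at[1]-12:at[1]+12,at[0]-12:at[0]+12].any()]
    if c: V.append((p,c[0]['pixels'].astype(float)))
for v in ([V[0]],V):
    r=fit(v,LEAF,[.4726,-.2548,.473],.02,(.01,.01,.1));print(len(v),r)
r0=fit([V[0]],LEAF,[.4726,-.2548,.473],.02,(.01,.01,.1))[0]
im=W['img'][:,:,::-1].copy()
for q in place(LEAF,*r0,.02): cv2.polylines(im,[cv2.convexHull(np.round(proj(W,q)).astype(np.int32))],True,(0,255,0),1)
cv2.imwrite('pics/w4.png',im)
E
```

```text
8.4167 [ 0.46879417 -0.25534051  0.23704979] [ 9.72512729e-01  2.32845645e-01 -8.41763709e-04 -1.09083751e-03] [-7.08161971e-01  3.98954534e-01  1.65248412e+00 -9.18259779e-05
  1.09290851e+00  3.92670776e-01]
14 [281.0, 151.0, 71.0, 99.0] 0.86
14 [229.0, 304.0, 90.0, 64.0] 0.71
15 [152.0, 247.0, 53.0, 41.0] 0.61
15 [208.0, 276.0, 61.0, 43.0] 0.59
16 [219.0, 332.0, 52.0, 51.0] 0.83
16 [303.0, 290.0, 52.0, 48.0] 0.76
1 (array([ 0.47150649, -0.25575512,  0.45599515]), np.float64(0.9425274763448245))
3 (array([ 0.4721277 , -0.25551575,  0.45155788]), np.float64(0.8975979235183834))
```

View pics/w4.png

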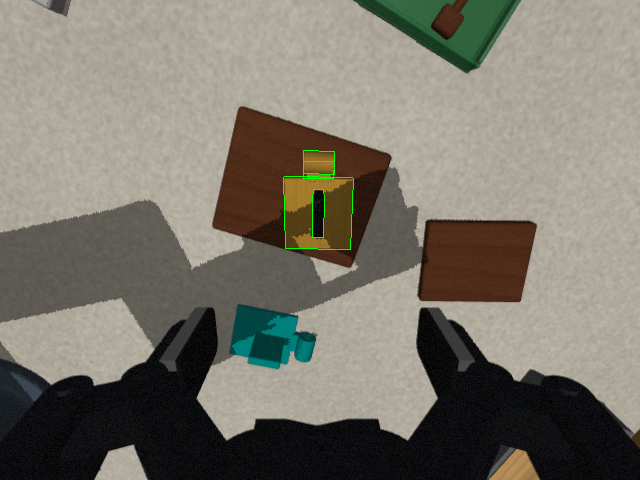

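The brass leaf with the black tab, at (318,210) on the larger board (300,185), is the one meant. The teal leaf (265,335) has the wrong colours and the board at (478,260) is smaller and empty. I'll confirm in a crop and refine yaw by colour.

```bash
python3 - <<'E'
from h import *
import pickle
S,W,D=pickle.load(open('p6.pkl','rb'))
im=W['img'][:,:,::-1]
cv2.imwrite('pics/c1.png',cv2.resize(im[95:275,205:405],None,fx=3,fy=3,interpolation=cv2.INTER_CUBIC))
hsv=cv2.cvtColor(im,cv2.COLOR_BGR2HSV);print(hsv[190,295],hsv[240,340],hsv[225,305],hsv[120,260])
m=((hsv[...,0]>15)&(hsv[...,0]<28)&(hsv[...,1]>140)).astype(np.uint8)*255;m[:140]=0;m[275:]=0;m[:,:270]=0;m[:,370:]=0
pl=m.copy();pl[:180]=0
c=max(cv2.findContours(pl,cv2.RETR_EXTERNAL,cv2.CHAIN_APPROX_NONE)[0],key=cv2.contourArea)
r=cv2.minAreaRect(c);print(r);b=cv2.boxPoints(r)
for q in b: print(ray(W,q,.026))
g=np.array([ray(W,q,.026)[:2] for q in b]);e=np.roll(g,-1,0)-g;print('yaw deg edges',np.degrees(np.arctan2(e[:,1],e[:,0])),np.hypot(*e.T))
print('plate centre',g.mean(0))
t=((im.max(2)<45)).astype(np.uint8);t[:175]=0;t[250:]=0;t[:,:295]=0;t[:,345:]=0
c=max(cv2.findContours(t,cv2.RETR_EXTERNAL,cv2.CHAIN_APPROX_NONE)[0],key=cv2.contourArea);print('tab',cv2.minAreaRect(c))
E
```

```text
[ 20 185 161] [ 19 183  82] [ 19 193  82] [ 11 183  82]
((318.5, 214.5), (69.0, 69.0), 90.0)
[ 0.47995176 -0.21323199  0.026     ]
[ 0.51142215 -0.27517336  0.026     ]
[ 0.44687194 -0.31062438  0.026     ]
[ 0.41331257 -0.24465002  0.026     ]
yaw deg edges [ -63.06636303 -151.22437399  116.96120437   25.24222884] [0.06947746 0.07364445 0.07401924 0.07367411]
plate centre [ 0.46288961 -0.26091994]
tab ((318.0, 213.5), (45.0, 10.0), 90.0)
```

View pics/c1.png

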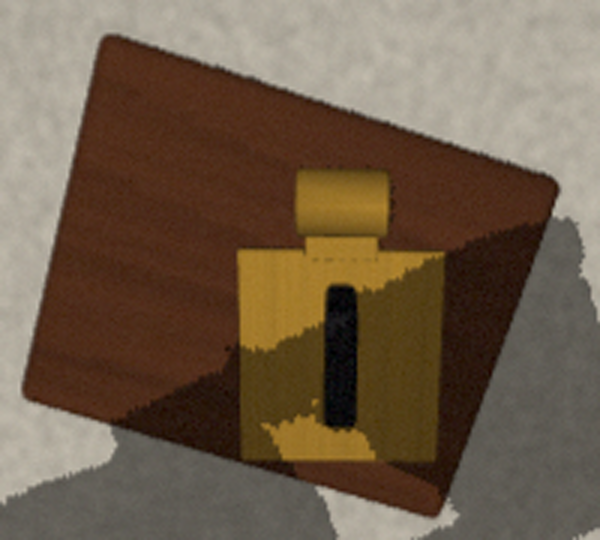

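Confirmed: brass plate, black upright tab, barrel towards the image top. Yaw is about 27 degrees, which matches the tool. Descending and gripping.

Call:
servo_tool(
  commands=[0.0038,0.0036,0.03,0,0,0,1,0,0,0.05,0,0,0,1,0,0,0.05,0,0,0,1,0,0,0.05,0,0,0,1,0,0,0.05,0,0,0,1,0,0,0.05,0,0,0,1,0,0,0.05,0,0,0,1,0,0,0.03,0,0,0,1,0,0,0.02,0,0,0,1,0,0,0.018,0,0,0,1,0,0,0,0,0,0,1,0,0,0,0,0,0,1],
)

```text
t: 9.72
tcp_pos: [0.4723, -0.2567, 0.0394]
tool_rot: [0.972, 0.234, 0.0, 0.0]
force: [0.6, -0.6, 0.3]
finger_gap: 0.999
gripper_force: 0.0
```

Call:
servo_tool(
  commands=[0,0,0,0,0,0,-1,0,0,0,0,0,0,-1,0,0,0,0,0,0,-1,0,0,0,0,0,0,-1,0,0,0,0,0,0,-1,0,0,0,0,0,0,-1,0,0,0,0,0,0,-1,0,0,0,0,0,0,-1,0,0,0,0,0,0,-1,0,0,0,0,0,0,-1],
  force=60,
)

```text
t: 10.55
tcp_pos: [0.4722, -0.2566, 0.0396]
tool_rot: [0.972, 0.234, 0.0, 0.0]
force: [-0.4, 0.3, 6.0]
finger_gap: 0.106
gripper_force: 59.4
```

```bash
python3 - <<'E'
from station import manip
s=manip.sense();print(s['t'],s['tcp_pos'],s['tool_rot'],s['force'],s['finger_gap'],s['gripper_force'])
E
```

```text
10.55 [ 0.47218656 -0.25663615  0.03955993] [9.72152382e-01 2.34349499e-01 1.47867933e-04 1.91834576e-04] [-0.40346465  0.34883031  5.99765894] 0.10612028739779417 59.41795885562897
```

Call:
servo_tool(
  commands=[0,0,-0.02,0,0,0,-1,0,0,-0.04,0,0,0,-1,0,0,-0.05,0,0,0,-1,0,0,-0.05,0,0,0,-1,0,0,-0.05,0,0,0,-1,0,0,-0.03,0,0,0,-1,0,0,0,0,0,0.0152,-1,0,0,0,0,0,0.0152,-1,0,0,0,0,0,0.0152,-1,0,0,0,0,0,0.0152,-1,0,0,0,0,0,0.0151,-1,0,0,0,0,0,0,-1],
)

```text
t: 11.55
tcp_pos: [0.4716, -0.2563, 0.1592]
tool_rot: [1.0, -0.003, -0.0, -0.0]
force: [-0.6, -0.9, -0.7]
finger_gap: 0.108
gripper_force: 58.5
```

Call:
servo_tool(
  commands=[0,-0.03,0,0,0,0,-1,0,-0.06,0,0,0,0,-1,0,-0.08,0,0,0,0,-1,0,-0.08,0,0,0,0,-1,0,-0.08,0,0,0,0,-1,0,-0.08,0,0,0,0,-1,0,-0.08,0,0,0,0,-1,0,-0.08,0,0,0,0,-1,0,-0.08,0,0,0,0,-1,0,-0.06,0,0,0,0,-1,0,-0.024,0,0,0,0,-1,0,0,0,0,0,0,-1],
)

```text
t: 12.55
tcp_pos: [0.4719, 0.1141, 0.1592]
tool_rot: [1.0, 0.002, -0.0, -0.0]
force: [0.4, -0.5, -1.7]
finger_gap: 0.105
gripper_force: 58.7
```

Call:
servo_tool(
  commands=[0,0,0,0,0,0,-1,0,0,0,0,0,0,-1],
)

```text
t: 12.72
tcp_pos: [0.473, 0.1103, 0.1592]
tool_rot: [1.0, -0.001, -0.0, 0.0]
force: [0.1, -0.3, -1.6]
finger_gap: 0.108
gripper_force: 58.7
```

```bash
python3 - <<'E'
from station import manip
from h import *
import pickle
s=manip.sense();print(s['t'],s['tcp_pos'],s['tool_rot'],s['force'],s['finger_gap'])
W=manip.snapshot('wrist');S=manip.snapshot('scene');D=manip.snapshot('side');pickle.dump((S,W,D,s),open('p7.pkl','wb'))
im=W['img'][:,:,::-1].copy()
for q in place(PRESS[4:],.611,.18,-.004)+place(LEAF,s['tcp_pos'][0],s['tcp_pos'][1],-.004,s['tcp_pos'][2]-.0196): cv2.polylines(im,[cv2.convexHull(np.round(proj(W,q)).astype(np.int32))],True,(0,255,0),1)
cv2.imwrite('pics/w5.png',im)
E
```

```text
12.7167 [0.47295837 0.11031256 0.15919493] [ 9.99999152e-01 -1.27047614e-03 -2.54704712e-04  1.27045085e-04] [ 0.06819549 -0.29005245 -1.6206494 ] 0.10817468480374996
```

View pics/w5.png

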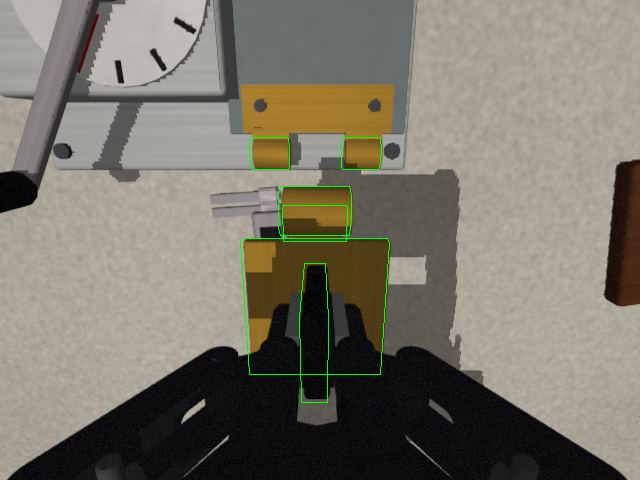

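The leaf overlay at barrel (316,210) and the fixed barrels at (271,153) and (363,153) both match; the real hinge sits about 1 mm to the right. Backing off slightly and descending in front, then a close look.

Call:
servo_tool(
  commands=[-0.016,0.001,0.02,0,0,0,-1,0,0,0.035,0,0,0,-1,0,0,0.035,0,0,0,-1,0,0,0.035,0,0,0,-1,0,0,0.035,0,0,0,-1,0,0,0.03,0,0,0,-1,0,0,0.0105,0,0,0,-1,0,0,0,0,0,0,-1,0,0,0,0,0,0,-1,0,0,0,0,0,0,-1],
)

```text
t: 13.7
tcp_pos: [0.4662, 0.1097, 0.0597]
tool_rot: [1.0, -0.002, 0.001, -0.0]
force: [0.4, 0.2, -1.8]
finger_gap: 0.109
gripper_force: 58.7
```

```bash
python3 - <<'E'
from station import manip
from h import *
import pickle
s=manip.sense();print(s['t'],s['tcp_pos'],s['tool_rot'],s['force'],s['finger_gap'])
W=manip.snapshot('wrist');S=manip.snapshot('scene');D=manip.snapshot('side');pickle.dump((S,W,D,s),open('p8.pkl','wb'))
P=place(PRESS[4:],.611,.18,-.004)+place(LEAF,s['tcp_pos'][0],s['tcp_pos'][1],-.004,s['tcp_pos'][2]-.0196)
T=[]
for p,x0,y0,w,h,f in((W,225,60,190,180,3),(S,360,190,110,80,3.5),(D,270,160,80,70,3.5)):
    im=cv2.resize(p['img'][y0:y0+h,x0:x0+w,::-1],None,fx=f,fy=f,interpolation=cv2.INTER_CUBIC)
    for q in P: cv2.polylines(im,[cv2.convexHull(np.round((proj(p,q)+.5-[x0,y0])*f).astype(np.int32))],True,(0,255,0),1)
    T.append(im)
C=np.zeros((580,800,3),np.uint8)
C[:540,:400]=T[0][:540,85:485]; C[:280,410:795]=T[1][:280,:385]; C[290:535,410:690]=T[2][:245,:280]
cv2.imwrite('pics/w6.png',C)
E
```

```text
13.7 [0.46617359 0.10966109 0.05966888] [ 9.99997301e-01 -2.18657234e-03  7.85186833e-04 -1.15304737e-06] [ 0.35898639  0.16500413 -1.81005269] 0.10909487959481212
```

View pics/w6.png

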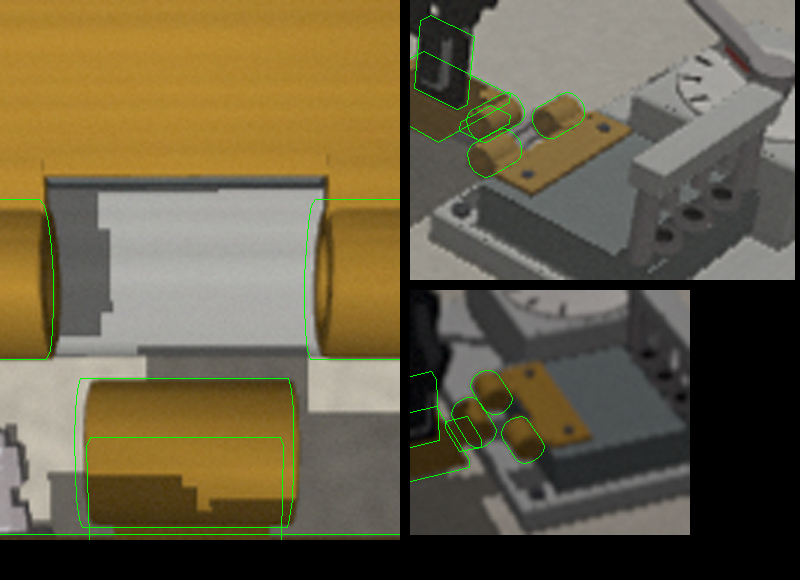

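In the wrist crop, the leaf barrel (85-298) is centred on the fixed gap (57-320) within about 0.5 mm, and the other two views agree. Moving in.

Call:
servo_tool(
  commands=[0.004,0,0.002,0,0,0,-1,0.01,0,0,0,0,0,-1,0.01,0,0,0,0,0,-1,0.01,0,0,0,0,0,-1,0.008,0,0,0,0,0,-1,0.004,0,0,0,0,0,-1,0.002,0,0,0,0,0,-1,0,0,0,0,0,0,-1,0,0,0,0,0,0,-1,0,0,0,0,0,0,-1],
)

```text
t: 14.68
tcp_pos: [0.489, 0.1099, 0.0579]
tool_rot: [1.0, -0.002, -0.0, -0.0]
force: [-0.5, 0.4, -1.9]
finger_gap: 0.109
gripper_force: 58.7
```

```bash
python3 - <<'E'
from station import manip
from h import *
import pickle
s=manip.sense();print(s['t'],s['tcp_pos'],s['tool_rot'],s['force'],s['finger_gap'])
W=manip.snapshot('wrist');S=manip.snapshot('scene');D=manip.snapshot('side');pickle.dump((S,W,D,s),open('p9.pkl','wb'))
u=proj(W,[[.5357,.11,.061]])[0];v=proj(S,[[.5357,.11,.05]])[0];w=proj(D,[[.5357,.11,.05]])[0];print(u,v,w)
def cr(p,c,hw,hh,f):
    x0,y0=int(c[0])-hw,int(c[1])-hh;x0=max(x0,0);y0=max(y0,0)
    return cv2.resize(p['img'][y0:y0+2*hh,x0:x0+2*hw,::-1],None,fx=f,fy=f,interpolation=cv2.INTER_CUBIC),(x0,y0)
a,oa=cr(W,u,100,40,4);b,ob=cr(S,v,28,20,7);d,od=cr(D,w,28,20,7);print(oa,ob,od)
C=np.zeros((600,800,3),np.uint8);C[:a.shape[0],:a.shape[1]]=a;C[320:600,:392]=b;C[320:600,400:792]=d
cv2.imwrite('pics/w7.png',C)
E
```

```text
14.6833 [0.48897973 0.10993308 0.05786236] [ 9.99998190e-01 -1.86307731e-03 -3.85376669e-04 -6.94930434e-06] [-0.53888917  0.38171643 -1.93083176] 0.10913705529125649
[313.47074189 212.87693477] [392.77271054 227.64809856] [297.02673682 195.34459389]
(213, 172) (364, 207) (269, 175)
```

View pics/w7.png

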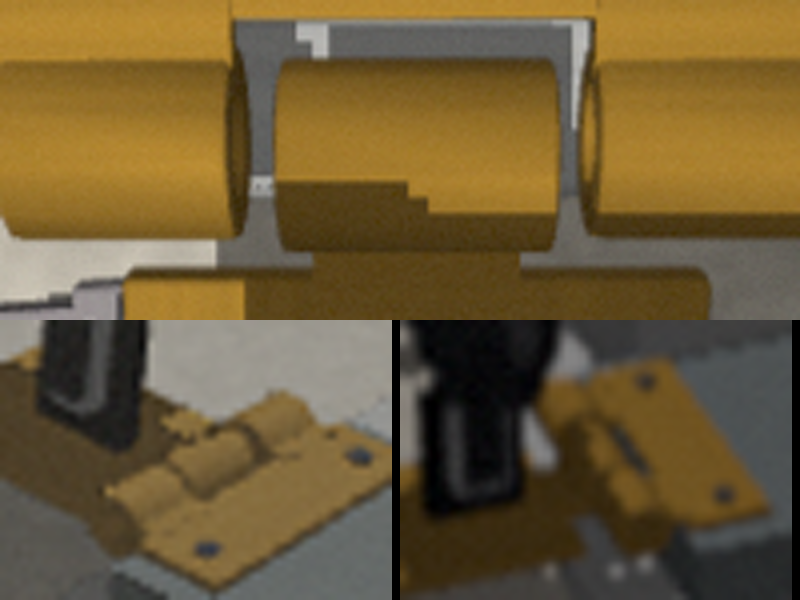

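In the wrist crop, the leaf barrel (276-560) is centred in the gap and about 1.5 mm short in x: its front edge is at row 252 and the fixed barrels' at 238. I'll check height numerically from apparent widths against the model.

```bash
python3 - <<'E'
from h import *
import pickle
S,W,D,s=pickle.load(open('p9.pkl','rb'))
hsv=cv2.cvtColor(W['img'],cv2.COLOR_RGB2HSV);sat=hsv[...,1].astype(float)
def edges(r):
    l=sat[r-1:r+2].mean(0);b=l>110
    e=[]
    for i in np.where(np.diff(b.astype(int)))[0]: e.append(round(i+(110-l[i])/(l[i+1]-l[i]),1))
    return [x for x in e if 255<x<375]
x,y,z=s['tcp_pos']
for r in (196,202,208,214,220): print(r,edges(r))
for dz in(-.004,-.002,0,.002,.004):
    leaf=mask(W,place(LEAF[2:3],x,y,-.004,z-.0196+dz));a=mask(W,place(PRESS[4:],.611,.1795,-.004,dz))
    sp=lambda m,r:np.where(np.diff((m[r]>.5).astype(int)))[0].tolist()
    rows=lambda m,c:np.where(m[:,c]>.5)[0][[0,-1]].tolist()
    print(dz,'leaf',[sp(leaf,r) for r in(196,208,220)],rows(leaf,316),'fixed',[sp(a,r) for r in(196,208,220)],rows(a,250),rows(a,385))
print('f',W['mtx'][0][0],'cam',(-W['world_to_cam'][:3,:3].T@W['world_to_cam'][:3,3]))
g=W['img'].astype(int).sum(2)
print('col 250',g[180:236,250].tolist());print('col 300',g[180:246,285].tolist())
E
```

```text
196 [np.float64(274.4), np.float64(281.5), np.float64(352.3), np.float64(358.1)]
202 [np.float64(274.7), np.float64(281.0), np.float64(352.5), np.float64(357.5)]
208 [np.float64(275.1), np.float64(280.7), np.float64(352.6), np.float64(357.2)]
214 [np.float64(275.0), np.float64(281.0), np.float64(352.6), np.float64(357.1)]
220 [np.float64(274.5), np.float64(281.6), np.float64(352.4), np.float64(357.7)]
-0.004 leaf [[278, 350], [277, 350], [278, 350]] [184, 233] fixed [[208, 275, 353, 419], [208, 275, 353, 419], [209, 275, 353, 418]] [180, 230] [180, 230]
-0.002 leaf [[277, 350], [277, 350], [277, 350]] [185, 234] fixed [[207, 274, 354, 420], [206, 275, 353, 421], [208, 274, 354, 419]] [181, 231] [181, 231]
0 leaf [[277, 351], [276, 351], [277, 351]] [185, 236] fixed [[205, 274, 354, 422], [205, 274, 354, 422], [206, 274, 354, 421]] [182, 232] [182, 232]
0.002 leaf [[276, 351], [276, 351], [276, 351]] [186, 237] fixed [[204, 273, 355, 423], [203, 274, 354, 424], [205, 273, 354, 422]] [182, 233] [182, 234]
0.004 leaf [[276, 351], [275, 352], [276, 352]] [187, 238] fixed [[202, 272, 355, 424], [202, 273, 355, 425], [203, 273, 355, 424]] [183, 235] [183, 235]
f 348.83802103060344 cam [0.56883676 0.10855968 0.20001414]
col 250 [361, 367, 367, 365, 364, 357, 338, 259, 240, 240, 245, 269, 267, 278, 280, 275, 292, 299, 285, 295, 312, 310, 322, 324, 345, 340, 344, 359, 361, 355, 364, 356, 361, 379, 372, 353, 356, 354, 330, 338, 319, 315, 313, 301, 296, 295, 293, 271, 261, 245, 253, 286, 499, 555, 553, 551]
col 300 [301, 294, 290, 285, 298, 285, 242, 192, 186, 198, 220, 246, 257, 260, 268, 264, 267, 281, 294, 291, 298, 301, 312, 321, 330, 332, 317, 325, 329, 320, 327, 323, 327, 328, 328, 326, 335, 226, 181, 166, 175, 173, 166, 174, 167, 157, 163, 154, 146, 151, 159, 153, 139, 143, 171, 275, 292, 300, 257, 169, 146, 155, 157, 190, 187, 187]
```

```bash
python3 - <<'E'
from h import *
import pickle
for n in(7,8,9):
    S,W,D,s=pickle.load(open(f'p{n}.pkl','rb'));x,y,z=s['tcp_pos']
    sat=cv2.cvtColor(W['img'],cv2.COLOR_RGB2HSV)[...,1].astype(float)
    def E(r,lo,hi,T=110):
        l=sat[r-1:r+2].mean(0);b=l>T
        return [round(float(i+(T-l[i])/(l[i+1]-l[i])),1) for i in np.where(np.diff(b.astype(int)))[0] if lo<i<hi]
    def prj(pts,dz): return proj(W,np.array(pts)+[x,y,z-.0196+dz])
    # plate side edges at mid x=+.018 (leaf frame)
    q=prj([[.02,.035,.006],[.02,-.035,.006]],0);r=int(round(q[0,1]))
    print(n,'plate row',r,'meas',E(r,200,430),'model',[ (dz,prj([[.02,.035,.006],[.02,-.035,.006]],dz)[:,0].round(1).tolist()) for dz in(-.004,0,.004)])
    # leaf barrel at top line
    q=prj([[.045,.015,.022],[.045,-.015,.022]],0);r=int(round(q[0,1]))
    print('  barrel row',r,E(r,200,430),[(dz,prj([[.045,.015,.022],[.045,-.015,.022]],dz)[:,0].round(1).tolist()) for dz in(-.004,0,.004)])
    # fixed leaf barrels outer ends, top line
    pr=lambda dz:proj(W,np.array([[.5357,.1095+v,.061+dz] for v in(.044,.019,-.019,-.044)]))
    q=pr(0);r=int(round(q[0,1]));print('  fixed row',r,E(r,180,450),[(dz,pr(dz)[:,0].round(1).tolist()) for dz in(-.004,0,.004)])
E
```

```text
7 plate row 260 meas [244.4, 388.8] model [(-0.004, [242.8, 386.0]), (0, [241.1, 387.6]), (0.004, [239.3, 389.3])]
  barrel row 217 [281.2, 352.6] [(-0.004, [278.4, 349.4]), (0, [277.4, 350.2]), (0.004, [276.3, 351.2])]
  fixed row 155 [252.3, 290.5, 343.6, 381.7] [(-0.004, [251.4, 288.1, 343.9, 380.7]), (0, [250.4, 287.7, 344.4, 381.7]), (0.004, [249.3, 287.2, 344.8, 382.8])]
8 plate row 260 meas [244.2, 389.1] model [(-0.004, [242.8, 386.0]), (0, [241.1, 387.6]), (0.004, [239.4, 389.3])]
  barrel row 217 [281.2, 352.6] [(-0.004, [278.3, 349.2]), (0, [277.3, 350.1]), (0.004, [276.2, 351.0])]
  fixed row 156 [205.1, 272.8, 358.1, 425.5] [(-0.004, [204.9, 266.8, 360.8, 422.7]), (0, [201.8, 265.4, 362.0, 425.6]), (0.004, [198.6, 263.9, 363.3, 428.7])]
9 plate row 260 meas [244.2, 389.1] model [(-0.004, [242.7, 386.0]), (0, [241.1, 387.6]), (0.004, [239.3, 389.2])]
  barrel row 217 [210.8, 274.6, 281.3, 352.5, 357.5, 421.6] [(-0.004, [278.3, 349.2]), (0, [277.3, 350.1]), (0.004, [276.2, 351.0])]
  fixed row 213 [210.0, 275.1, 281.0, 352.6, 357.1, 422.4] [(-0.004, [209.8, 269.4, 360.1, 419.8]), (0, [207.0, 268.2, 361.2, 422.5]), (0.004, [204.0, 266.8, 362.5, 425.4])]
```

Leaf and fixed barrels both read about 2 mm low, which is a common camera bias, so their heights agree. Final trim: +1.4 mm x, +0.7 mm z, +0.2 mm y.

Call:
servo_tool(
  commands=[0.0014,-0.0004,-0.0007,0,0,0,-1,0.0014,0,-0.0007,0,0,0,-1,0,0,0,0,0,0,-1,0,0,0,0,0,0,-1,0,0,0,0,0,0,-1,0,0,0,0,0,0,-1],
)

```text
t: 15.33
tcp_pos: [0.4908, 0.1101, 0.0587]
tool_rot: [1.0, -0.002, -0.0, -0.0]
force: [1.0, 0.5, -1.9]
finger_gap: 0.11
gripper_force: 58.7
```

```bash
python3 - <<'E'
from station import manip
from h import *
import pickle
s=manip.sense();print(s['t'],s['tcp_pos'],s['tool_rot'],s['force'],s['qd'].round(4) if hasattr(s['qd'],'round') else s['qd'])
W=manip.snapshot('wrist');S=manip.snapshot('scene');D=manip.snapshot('side');pickle.dump((S,W,D,s),open('p10.pkl','wb'))
im=W['img'];g=im.astype(float)
# front (lower) rows, brass/plate boundary
for c in(235,250,285,290,342,347,385,400): print(c,im[226:240,c].sum(1).tolist())
Sa=manip.look_for(S,'caliper');print([np.round(d['box']).tolist() for d in Sa],[np.round(d['box']).tolist() for d in manip.look_for(S,'tray')][:1])
C=np.zeros((480,800,3),np.uint8)
C[:,:800]=np.hstack([cv2.resize(S['img'][170:310,360:520,::-1],(548,480),interpolation=cv2.INTER_CUBIC),cv2.resize(W['img'][170:250,260:302,::-1],(252,480),interpolation=cv2.INTER_CUBIC)])
cv2.imwrite('pics/w8.png',C)
E
```

```text
15.3333 [0.49077976 0.11010375 0.05866481] [ 9.99998201e-01 -1.89657831e-03 -3.53775766e-05 -9.66085771e-06] [ 0.95270401  0.50066756 -1.94749043] [ 0.0028 -0.001  -0.001   0.0001  0.0007  0.0013]
235 [299, 301, 295, 286, 267, 268, 246, 249, 226, 392, 500, 528, 533, 544]
250 [311, 292, 304, 293, 276, 259, 268, 231, 228, 414, 535, 556, 425, 239]
285 [159, 160, 162, 156, 155, 144, 152, 126, 154, 275, 303, 302, 245, 174]
290 [164, 158, 157, 149, 154, 152, 145, 134, 132, 260, 292, 299, 245, 180]
342 [166, 164, 161, 161, 157, 159, 151, 154, 135, 172, 166, 175, 179, 186]
347 [170, 168, 171, 167, 155, 143, 164, 146, 135, 271, 308, 307, 260, 164]
385 [163, 156, 162, 153, 160, 149, 147, 133, 139, 268, 309, 303, 249, 165]
400 [161, 167, 163, 154, 159, 154, 151, 147, 143, 261, 295, 302, 283, 294]
[[317.0, 201.0, 43.0, 14.0]] [[270.0, 328.0, 124.0, 109.0]]
```

View pics/w8.png

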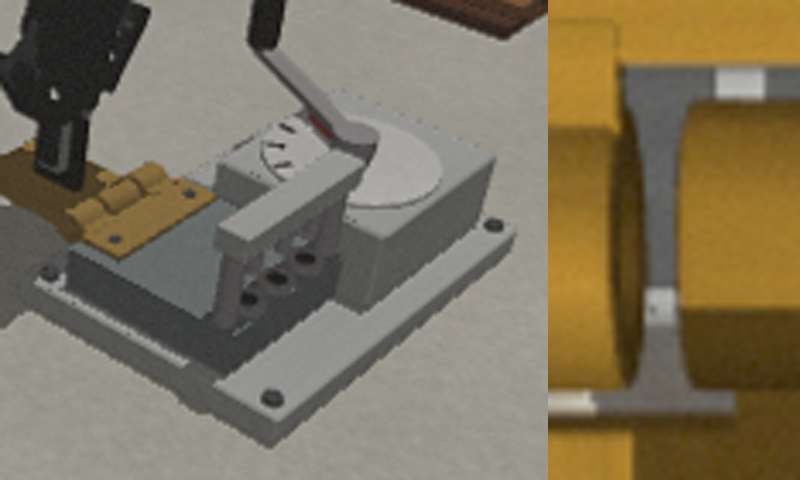

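Barrel front edges are all at the same row (about 234.6), so the barrels are collinear. The scene view shows the lever over the red mark, and the tray and caliper have not moved. Handing in.

Call:
servo_tool(
  commands=[0,0,0,0,0,0,-1,0,0,0,0,0,0,-1,0,0,0,0,0,0,-1,0,0,0,0,0,0,-1],
)

```text
t: 15.92
tcp_pos: [0.4908, 0.1101, 0.0587]
tool_rot: [1.0, -0.002, -0.0, -0.0]
force: [0.1, -0.3, -2.0]
finger_gap: 0.108
gripper_force: 58.7
```

```bash
python3 -c "
from station import manip
s=manip.sense();print(s['tcp_pos'],abs(s['qd']).max());print(manip.sign_off())"
```

```text
[0.49083162 0.11009517 0.05866572] 0.001514221899929192
the job is handed in; nothing more can be done
None
```

The job is handed in at about 16 s: the lever rests at the 120 degree red mark and the gripper is holding the brass leaf still, its barrel between the fixed barrels and in line with them in the camera views.

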